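# Hang the second shelf bracket on the jar stand and click it home

### The job

Hang the loose shelf bracket on the empty upright of the jar stand, in the same two slots, the top ones, as the bracket already fitted on the other upright: put both claws through the slots, let it down, then press it down over its root until the catch snaps and it sits fully home, and let go. Find the slots by feel and do not force anything: it snaps in with one to two kilos of push, and never push or press with more than about two and a half; leave the jars and tools where they are.

Things in the scene. Friction and masses are not known exactly. Their poses are not given: they have to be found in the camera images.
- bracket: the loose shelf bracket: galvanised folded steel, 0.42 kg, 20 mm thick, stood on its foot on the counter. Origin at the foot of its root face, mid-thickness: +x is the way the claws point, the arm runs to -x, +z up. Root part: x -115 to 0, z 0 to 90 mm, flat sides. Then it tapers to the tip at x -190, z 55 to 90 mm, with an 8 mm high shelf stop on top. Centre of mass near x -75, z 50 mm.
- grip (a point): point on the bracket, inside its root part at x -75, z 60 mm: a good place to grip across its 20 mm thickness (near the centre of mass, 30 mm below the top edge)
- claw (a point): on the bracket's upper claw, at the neck's lower edge (x 4.5, z 71 mm). Two alike claws 50 mm apart in height (lower neck edge at z 21 mm), 6 mm thick plates at y = 0, sticking out 13 mm from the root face. Neck 10 mm high; its hook hangs 19 mm below the neck's lower edge and has a sloping barb at the back; throat between root face and hook 4.3 mm
- root_top (a point): point on the bracket's flat top edge, 20 mm from the root face (x -20, z 90 mm): where to press it down. Pressed much farther out on the arm it binds and pries at the upright
- post: foot of the empty upright, fixed on the stand's base: origin under the front face of the upright, on its centre line, 22 mm above the counter; +x goes back, away from where the arm hangs, +z up. The upright bolted to it through slotted holes is a white steel channel, 36 mm wide, 290 mm high; it may have been set up to 5 mm higher or lower and 8 mm to either side of where this frame says
- entry (a point): fixed to the foot, 193 mm above it: where the bracket's origin nominally is (axes as the foot's) when both claws are through the top two slots and its root face is flat on the upright. Free play of the claws there: 2 mm up or down, 1.5 mm sideways, less than the upright's setting, so feel for the slots. A claw that misses stops on the sheet 13 mm short; a barb on a slot's end stops 9 mm short
- home (a point): fixed to the foot, 172 mm above it: nominal place of the bracket's origin when locked home (add the upright's unknown setting). On the way down from the entry the barbs come to rest on the sprung catch about 13 mm above home; it carries the bracket's weight, so it may be let go there. A push of some 6 to 18 N on the root over the next 8 mm or so frees it to snap down; then it stops hard
- catch (a joint): the sprung locking strip inside the empty upright, in m: 0 at rest, about 0.001 while it carries the hung bracket, up to about 0.004 while the barbs push it back, and about 0 again when it has snapped over them and the bracket is locked home
- fitted (a point): origin of the bracket already fitted on the other upright, 194 mm above the counter, same frame axes. Like the empty one, that upright has five slots on its centre line, 9 mm wide, 33 mm high, in a 3 mm sheet, lower edges 43, 93, 143, 193 and 243 mm above the upright's foot; the fitted bracket's claws sit in the top two. The two uprights stand 260 mm apart, either way round
- stand: the jar stand's base: green board 200 mm deep, 400 mm wide, 22 mm high, with a low back board 97 mm high behind the uprights; origin under the middle between the two uprights' front faces, +x to the back
- jar_salsa: a jar of red sauce, 72 mm wide, 125 mm high, standing on the stand's base between the uprights; leave it. Origin under its centre
- jar_carrot: a jar of carrots, 72 mm wide, 125 mm high, on the counter; leave it. Origin under its centre
- jar_olive: a jar of olives, 72 mm wide, 125 mm high, on the counter; leave it. Origin under its centre
- mallet: a rubber mallet lying on the counter, 250 mm long; leave it. Origin under the middle of its length
- level: a yellow spirit level, 160 x 20 x 40 mm, on the counter; leave it. Origin under its centre
- screwdriver: a screwdriver lying on the counter, 180 mm long; leave it. Origin under the middle of its length
Mind the look-alikes: they are no part of the job. Leave any red look-alike of the bracket alone.

How it is judged:
By the outcome, as a careful person would: the job done as asked, in the order asked, and still so for the second after the job is handed in, with the robot touching nothing.
It also fails if it takes over 72 s, if anything falls off the work surface, if the arm or the gripper's body presses on something with over 40 N, if the wrist force passes 120 N, or if a joint passes its speed limit or range.

### The arm

A 7-joint arm with a two-finger parallel gripper is mounted at the origin on the work surface. World frame = base frame: x ahead of the robot, y to its left, z up, the work surface at z = 0. Lengths are in m, angles in degrees, forces in N, time in s.
With the tool pointing down it reaches from about 0.425 to 0.875 m from the base axis. Payload 4.7 kg.
Tool frame: the origin (TCP) lies on the centre line of the jaws, within the pads' length; the fingertips stand 8 mm ahead of it and the grasp point (between the pads) lies 11 mm behind it; z points along the fingers, y is the direction in which the jaws open and shut (so a half turn about z gives the same grasp; the last joint's range is limited). The gripper opens to 87 mm and grips with 3 to 60 N. Pads are 19 mm wide; open, the fingers measure 117 mm over their backs; the gripper's body (75 mm by 190 mm) begins 51 mm behind the grasp point.
Start: joints at [-66.916, 18.392, -4.016, 83.108, 1.295, 78.541, -3.26], TCP at [0.246, 0.601, 0.231] pointing down, gripper open.
Joint ranges: [-163.93, 163.93], [-17.29, 119.83], [-79.2, 71.16], [3.27, 140.29], [-89.18, 269.18], [5.43, 117.66], [-154.24, 154.24]. Speed limits (degrees/s): [147.25, 147.25, 180, 180, 180, 180, 180].

### API

Orientations are given as [roll, pitch, yaw] about the fixed x, y, z axes, in that order (R = Rz(yaw) Ry(pitch) Rx(roll)).
In Python, from cell import env gives the robot as it stands. The module is installed in compiled form; this text tells all that it offers.
- The arm moves only by the tool move_arm, never from a script. Its argument "steps" is a list of rows, each a list of 2 entries, a list of its own where there are three numbers: the shift along the tool's x, y, z in m, then the turn about the tool's z in rad. A call has 1 to 20 rows; each row is the pose to reach, as a shift and turn from the pose commanded when the call began, along the tool's axes at that moment; what a row does not reach only later rows make up. A row lasts 1/8 s, in which the tool goes at most 62.5 mm and 10.7 degrees, less where a joint would pass 70% of its speed; a pose out of reach is approached as far as the arm can. A call with a gripper value outside its range is refused whole. "hand" is the closure, from -1 (fully open) to 1 (shut), set as the call begins (left out, the last holds). The fingers move at their own pace and stop on an object; "squeeze" is the grip in N (left out, the last holds). Time passes only in rows, so rows that repeat a pose let the fingers close. It gives the time, the measured TCP pose, the force and the opening at its end, in the units of the state.
- env.get_obs(): the state, without advancing time (a new reading comes with each control period).
- env.read_camera(name): name is "scene" or "top"; returns (picture, depth): 480x640x3 uint8, red, green, blue; 480x640 float32, m along the optical axis (not along the pixel's ray), 0 where there is no reading.
- env.calibration(name): a dict with "intrinsics" (3x3 intrinsics, pixels), "D" ([k1, k2, p1, p2, k3] as OpenCV has them; the pictures are not rectified), "position" and "orientation" of the camera in the world. Camera axes: x right, y up, looking along -z (the intrinsics and any distortion apply to the point x, -y, -z); pixel columns grow to the right and rows downward; lengths in m; the calibration is good to about 2 mm. A picture is of the moment at which its call begins. calibration takes no time and is no camera call.
- env.sign_off(): hands the job in, once; it reports no verdict.
Trained networks look in the newest picture that a camera, given by its name, has taken for a name from the list of things; names that differ only in an ending like _2 or _b are one class to them, and where a whole thing is asked for, a point or a joint stands for the part that bears it (a point fixed in the world has none). Each returns a list of dicts, best first, with "conf" (0 to 1); they miss things now and then, are a little off and sometimes report something else, mostly with a low value. They report only what shows in the picture. A call takes as long as a camera call. They do not tell look-alikes from the thing itself.
- env.cut_out(camera, query): "region" (480x640 bool, what is visible of it) and "uv" ([column, row] in pixels, amid what is visible of it).
The state is a dict: "time_s": time; "qpos": joint angles; "joint_velocities": joint speeds; "effort": joint torques, N m; "tool_pos": TCP position; "tool_rot": TCP orientation; "force": force on the tool from outside, world axes, zero at the start; "wrist_torque": the same for the moment, N m; "grip_width": finger opening in m.
Only numpy, scipy, OpenCV 4.12 (cv2) and the standard library are available. Lean on these libraries where they do the work, as an engineer would, in place of code of your own. Each camera call takes 0.05 s, during which the arm holds its last target. There are 200 camera calls.

## Working session

There is one attempt and no reset: what is moved stays moved. The work goes in short steps, Python scripts to look and compute and a tool call to move; the robot and the scene stay as the last step left them, time stands still between calls to the robot, and variables do not carry over. Pictures are saved under pics/ and viewed, about 8 in all and at most 12, crops included, and the job is handed in when it is done.

Besides the shell and the picture viewer there is one more tool, called after "Call:" in YAML: its name, and indented under it one key for each argument. move_arm: Moves the arm, as the interface text tells. Its arguments: {"type":"object","properties":{"steps":{"type":"array"},"hand":{"type":"number"},"squeeze":{"type":"number"}},"required":["steps"]}

```bash
mkdir -p pics; cat > h.py <<'E'
import numpy as np, cv2
from scipy.spatial.transform import Rotation as R
from cell import env
def cam(n):
    c=env.calibration(n); K=np.array(c["intrinsics"]); D=np.array(c["D"],float)
    o=np.array(c["orientation"],float)
    Rm=o if o.shape==(3,3) else R.from_euler('xyz',o,degrees=True).as_matrix() if o.size==3 else None
    return K,D,Rm,np.array(c["position"])
def world(n,uv,d):
    K,D,Rm,p=cam(n); uv=np.asarray(uv,float).reshape(-1,1,2)
    q=cv2.undistortPoints(uv,K,D)[:,0]; d=np.asarray(d,float).reshape(-1)
    return (np.c_[q[:,0]*d,-q[:,1]*d,-d])@Rm.T+p
def cloud(n,dep,mask):
    v,u=np.nonzero(mask&(dep>0)); return world(n,np.c_[u,v],dep[v,u]),np.c_[u,v]
def proj(n,P):
    K,D,Rm,p=cam(n); q=(np.asarray(P).reshape(-1,3)-p)@Rm; q=q*[1,-1,-1]
    return cv2.projectPoints(q,np.zeros(3),np.zeros(3),K,D)[0][:,0]
E
python3 - <<'E'
from h import *
print(env.get_obs())
for n in("scene","top"):
    print(n,env.calibration(n))
    a,d=env.read_camera(n); cv2.imwrite(f"pics/{n}0.png",a[:,:,::-1]); np.save(n+"d",d)
    for q in("bracket","post","fitted","stand"):
        for r in env.cut_out(n,q)[:4]:
            P,_=cloud(n,d,r["region"]); print(q,round(r["conf"],2),np.round(r["uv"]),P.shape, np.round(np.percentile(P,[2,50,98],axis=0),3).tolist() if len(P) else'')
E
```

```text
{'time_s': 0.0, 'qpos': array([-66.91585426,  18.43938657,  -4.01476385,  83.17489387,
         1.29385542,  78.540916  ,  -3.26037955]), 'joint_velocities': array([ 0.01579969,  0.06260124, -0.01289122,  0.00436578,  0.01253655,
        0.01022111,  0.04861537]), 'effort': array([-9.02982538e-04, -4.91270900e+01, -4.04385868e-01, -3.12528098e+01,
       -6.38859300e-02,  4.36129177e-02,  1.76507710e-04]), 'tool_pos': array([0.24624045, 0.60096876, 0.22945776]), 'tool_rot': array([-1.79889980e+02,  4.88957127e-03,  1.57724272e+02]), 'force': array([-0.06233218,  0.38959542, -0.36872465]), 'wrist_torque': array([ 0.03633428,  0.00336515, -0.03784456]), 'grip_width': 0.08692386801745851}
scene {'intrinsics': array([[439.23791253,   0.        , 320.15287828],
       [  0.        , 439.23791253, 241.86937363],
       [  0.        ,   0.        ,   1.        ]]), 'D': array([0.03195792, 0.        , 0.        , 0.        , 0.        ]), 'position': array([ 1.19391683, -0.49042989,  0.95346006]), 'orientation': array([45.26247271,  0.27807441, 56.34273136])}
bracket 0.8 [216. 282.] (1428, 3
[... 902 characters left out ...]
), 'orientation': array([  3.81751294,  -0.4221905 , -90.56050886])}
bracket 0.74 [440. 274.] (1166, 3) [[0.307, -0.353, 0.008], [0.398, -0.31, 0.086], [0.486, -0.277, 0.094]]
bracket 0.64 [362. 293.] (763, 3) [[0.281, -0.157, 0.018], [0.362, -0.112, 0.088], [0.447, -0.065, 0.094]]
post 0.89 [245. 142.] (1248, 3) [[0.682, 0.134, 0.002], [0.698, 0.152, 0.204], [0.792, 0.199, 0.309]]
fitted 0.79 [351. 177.] (1543, 3) [[0.468, -0.119, 0.022], [0.624, -0.08, 0.282], [0.708, -0.062, 0.311]]
stand 0.89 [292. 188.] (10080, 3) [[0.526, -0.152, 0.015], [0.634, 0.057, 0.021], [0.736, 0.234, 0.096]]
stand 0.68 [508. 267.] (1286, 3) [[0.279, -0.532, 0.005], [0.424, -0.49, 0.022], [0.519, -0.451, 0.029]]
```

View pics/scene0.png

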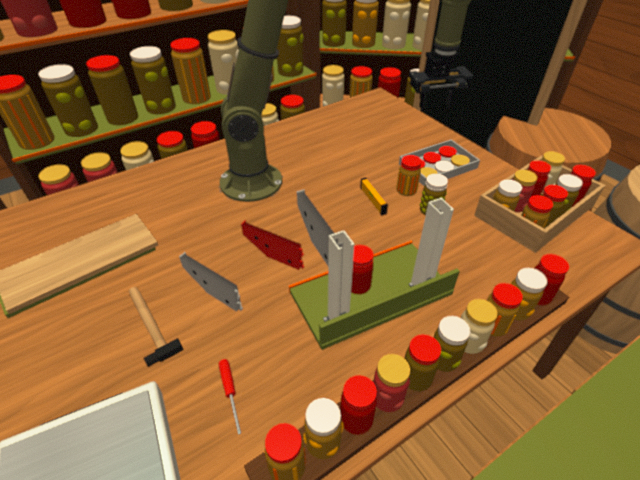

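View pics/top0.png

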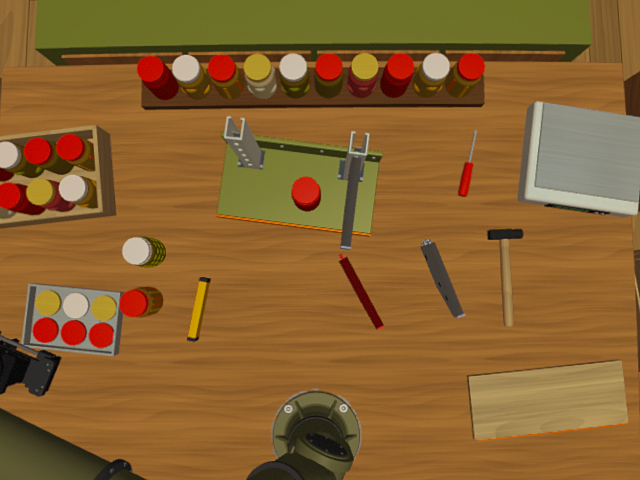

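The first view shows the loose grey bracket at scene (216,282) and the red look-alike at (273,244). The top view shows the grey one at (440,274), the empty upright at (245,142) and the fitted bracket at (351,177). Next I'll measure these.

```bash
cat > m.py <<'E'
from h import *
D={n:np.load(n+"d.npy") for n in("scene","top")}
def reg(n,q,u0):
    env.read_camera(n)
    L=[r for r in env.cut_out(n,q) if np.hypot(*(np.array(r["uv"])-u0))<15]; return L[0]["region"]
def line(P):
    c=P[:,:2].mean(0); v=np.linalg.svd(P[:,:2]-c)[2][0]; v*=np.sign(v[0])
    s=(P[:,:2]-c)@v; t=(P[:,:2]-c)@[-v[1],v[0]]
    return c,v,s,t
for q,un in(("bracket",{"top":(440,274),"scene":(216,282)}),("fitted",{"top":(351,177),"scene":(333,253)})):
    for n,u in un.items():
        P,_=cloud(n,D[n],reg(n,q,u)); zt=.09 if q=="bracket" else .284
        if q=="fitted": P=P[(P[:,0]<.70)]
        T=P[abs(P[:,2]-zt)<.004]
        c,v,s,t=line(T)
        a=(P[:,:2]-c)@v
        print(q,n,len(T),"c",c.round(4),"yaw",np.degrees(np.arctan2(v[1],v[0])).round(2),"s top",np.percentile(s,[0,1,99,100]).round(4),"t",np.percentile(t,[2,50,98]).round(4),"s all",np.percentile(a,[0,1,99,100]).round(4),"z",np.median(T[:,2]).round(4))
        e=c+v*np.percentile(s,99.5); print("   root end top",e.round(4))
for n,u in{"top":(245,142),"scene":(432,241)}.items():
    P,_=cloud(n,D[n],reg(n,"post",u)); np.save("post_"+n,P)
    T=P[P[:,2]>.302]; print(n,"post z99",np.percentile(P[:,2],[95,99,100]).round(4),"top pts",len(T)); print(T[::max(1,len(T)//25)].round(4).tolist())
for n,u in{"scene":(361,271)}.items(): pass
for q in("jar_salsa",):
    a=env.cut_out("scene",q)
    for r in a: P,_=cloud("scene",D["scene"],r["region"]); print(q,r["conf"],r["uv"],np.percentile(P,[2,50,98],axis=0).round(3).tolist())
E
python3 m.py
python3 - <<'E'
import cv2,numpy as np
a=cv2.imread("pics/top0.png")[105:185,205:285]; b=cv2.imread("pics/top0.png")[115:195,320:400]
cv2.imwrite("pics/crop.png",np.hstack([cv2.resize(x,(400,400),interpolation=2) for x in(a,b)]))
E
```

```text
bracket top 544 c [ 0.3953 -0.3163] yaw 20.89 s top [-0.0972 -0.0942  0.0905  0.0927] t [-0.0099  0.      0.01  ] s all [-0.0983 -0.0951  0.1011  0.1056] z 0.0892
   root end top [ 0.4811 -0.2835]
bracket scene 456 c [ 0.3995 -0.3153] yaw 21.31 s top [-0.1013 -0.0995  0.0881  0.0931] t [-0.0097 -0.0003  0.0109] s all [-0.1088 -0.0996  0.097   0.1014] z 0.0914
   root end top [ 0.4821 -0.2831]
fitted top 830 c [ 0.5608 -0.0791] yaw -7.72 s top [-0.1001 -0.094   0.1124  0.1332] t [-0.0098 -0.0001  0.0097] s all [-0.1003 -0.099   0.1349  0.1418] z 0.2828
   root end top [ 0.6917 -0.0969]
fitted scene 533 c [ 0.5683 -0.0805] yaw -7.74 s top [-0.1075 -0.1059  0.1264  0.1281] t [-0.0171  0.0001  0.0162] s all [-0.2268 -0.1035  0.1278  0.129 ] z 0.2849
   root end top [ 0.6944 -0.0976]
top post z99 [0.3075 0.3096 0.3118] top pts 126
[[0.7274, 0.1684, 0.3114], [0.7259, 0.1668, 0.3094], [0.7242, 0.1689, 0.3085], [0.7244, 0.1368, 0.3064], [0.7221, 0.1387, 0.3072], [0.7197, 0.1385, 0.3083], [0.7176, 0.1364, 0.3084], [0.7149, 0.1716, 0.305], [0.7122, 0.1712, 0.307], [0.7093, 0.1384, 0.3084], [0.
[... 552 characters left out ...]
, 0.3124], [0.6894, 0.1704, 0.3055], [0.6835, 0.1436, 0.3109], [0.6884, 0.1583, 0.3075], [0.6956, 0.1737, 0.3053], [0.6872, 0.1432, 0.3107], [0.6977, 0.1755, 0.3029], [0.6866, 0.1448, 0.3066], [0.7085, 0.1726, 0.3087], [0.6959, 0.1442, 0.3104], [0.6916, 0.1399, 0.3065], [0.7146, 0.1696, 0.3085], [0.7027, 0.1405, 0.311], [0.7235, 0.169, 0.312], [0.7084, 0.1409, 0.3118], [0.7011, 0.1408, 0.3038], [0.7292, 0.163, 0.313], [0.7143, 0.1417, 0.3098], [0.7161, 0.1368, 0.3105], [0.731, 0.1695, 0.3054], [0.7225, 0.143, 0.3092], [0.7177, 0.1398, 0.3043], [0.7235, 0.1365, 0.3071], [0.726, 0.1374, 0.3056]]
jar_salsa 0.6 [359.5, 269.9] [[0.579, -0.012, 0.029], [0.629, 0.012, 0.118], [0.642, 0.049, 0.151]]
```

View pics/crop.png

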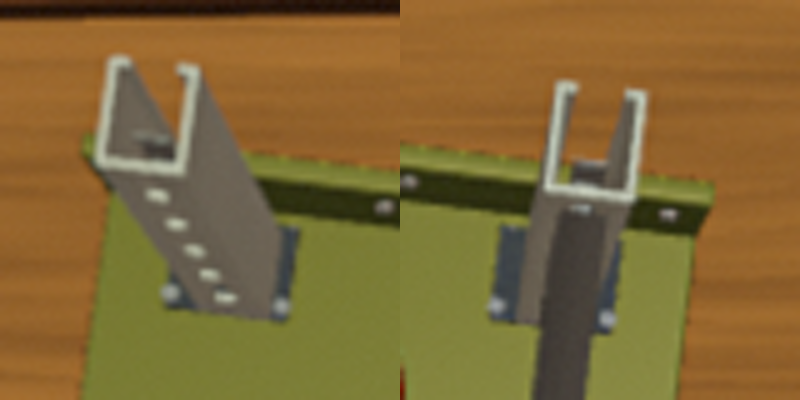

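```bash
cat > p.py <<'E'
from h import *
yaw=np.radians(-7.73); v=np.array([np.cos(yaw),np.sin(yaw)]); w=np.array([-v[1],v[0]])
f=np.array([.6505,-.0915]); print("fitted in (v,w)",f@v,f@w,"post nominal w",f@w+.26)
P=np.load("post_top.npy"); a=P[:,:2]@v; b=P[:,:2]@w
for z0,z1 in((.26,.30),(.2,.26),(.12,.2),(.05,.12)):
    m=(P[:,2]>z0)&(P[:,2]<z1); 
    F=m&(b>np.percentile(b[m],10)) 
    print(z0,m.sum(),"a pct",np.percentile(a[m],[1,5,25,50,75]).round(4),"b pct",np.percentile(b[m],[1,5,50,95,99]).round(4))
for n in("top","scene"):
    Q=np.load(f"post_{n}.npy"); m=Q[:,2]>.302; print(n,"top rim a",np.percentile(Q[m,:2]@v,[1,5,95,99]).round(4),"b",np.percentile(Q[m,:2]@w,[1,5,50,95,99]).round(4))
img=cv2.imread("pics/top0.png"); 
K,D,Rm,p=cam("top")
def hit(u,a0): # intersect ray with plane along v = a0
    r=world("top",[u],[1.])[0]-p; n=np.array([*v,0]); t=(a0-p@n)/(r@n); X=p+r*t; return X
g=img.min(2).astype(int)
print(g[138:168,226:262] if 0 else "")
for name,(c0,r0),rows in(("e",(226,141),(141,168)),):
    sub=g[rows[0]:rows[1],c0:c0+34]; m=(sub>150).astype(np.uint8)
    nn,lab,st,ce=cv2.connectedComponentsWithStats(m)
    for i in range(1,nn):
        ys,xs=np.nonzero(lab==i); wt=sub[ys,xs]-120.
        u=[(xs*wt).sum()/wt.sum()+c0,(ys*wt).sum()/wt.sum()+r0]
        X=hit(u,A0:=float(np.float64(f@v))); print(len(ys),np.round(u,2),"w",(X[:2]@w).round(4),"z",X[2].round(4), "rows z",[hit([u[0],ys.min()+r0-.5],A0)[2].round(4),hit([u[0],ys.max()+r0+.5],A0)[2].round(4)])
# predicted dots/corners overlay check
A=f@v
for W in(f@w+.26,):
    for z in(.312,.022+.243,.022+.276,.022+.193,.022+.226): print(z,proj("top",[*(A*v+W*w),z]).round(1))
E
python3 p.py
```

```text
fitted in (v,w) 0.6568960588048142 -0.003172999637886884 post nominal w 0.25682700036211314
0.26 256 a pct [0.6563 0.6567 0.6579 0.674  0.6866] b pct [0.2312 0.2319 0.2522 0.2653 0.2668]
0.2 245 a pct [0.6562 0.6565 0.6574 0.6717 0.6894] b pct [0.2329 0.2332 0.2427 0.2652 0.2663]
0.12 236 a pct [0.6561 0.6564 0.6569 0.6615 0.681 ] b pct [0.2329 0.2331 0.2344 0.2667 0.2683]
0.05 168 a pct [0.6557 0.6562 0.6569 0.6596 0.6793] b pct [0.2328 0.233  0.2346 0.2667 0.2693]
top top rim a [0.6568 0.6573 0.6987 0.6996] b [0.231  0.2314 0.2501 0.267  0.2676]
scene top rim a [0.657  0.6579 0.7009 0.7016] b [0.2318 0.2326 0.245  0.2673 0.2685]

4 [236.03 143.5 ] w 0.2503 z 0.2658 rows z [np.float64(0.2746), np.float64(0.2567)]
2 [239.54 149.  ] w 0.2506 z 0.2184 rows z [np.float64(0.2233), np.float64(0.2135)]
1 [244. 155.] w 0.2494 z 0.1626 rows z [np.float64(0.1679), np.float64(0.1572)]
1 [246. 159.] w 0.2511 z 0.1208 rows z [np.float64(0.1265), np.float64(0.115)]
2 [249.58 164.  ] w 0.2504 z 0.0658 rows z [np.float64(0.0721), np.float64(0.0595)]
0.312 [[228.9 137.2]]
0.265 [[233.  143.2]]
0.29800000000000004 [[230.2 139.1]]
0.215 [[237. 149.]]
0.248 [[234.4 145.3]]
```

```bash
cat > plan.py <<'E'
from h import *
def rows(way,yaw0=None):
    """way: list of (x,y,z,yaw) -> tool shifts/turn from current measured (or nominal) pose"""
    o=env.get_obs(); p=o["tool_pos"]; y0=np.radians(o["tool_rot"][2])
    out=[]
    for x,y,z,yw in way:
        d=np.array([x,y,z])-p; tx=np.array([np.cos(y0),np.sin(y0)]); ty=np.array([np.sin(y0),-np.cos(y0)])
        t=-(np.radians(yw)-y0); t=(t+np.pi)%(2*np.pi)-np.pi
        out.append([[round(float(d[:2]@tx),4),round(float(d[:2]@ty),4),round(float(-d[2]),4)],round(float(t),4)])
    return out
E
python3 - <<'E'
from plan import *
W=[];a0,a1=67.7,-36.9;r0,r1=.649,.516
for i in range(1,21):
    s=min(1,i/18); a=np.radians(a0+(a1-a0)*s); r=r0+(r1-r0)*min(1,s*2)
    z=.231+min(1,i/3)*.14 if i<16 else .371-.2*(i-15)/5
    W.append((r*np.cos(a),r*np.sin(a),z,157.72-136.6*s))
W=[w if i<17 else (.4128,-.3099,w[2],21.1) for i,w in enumerate(W)]
q=[[[round(x,3) for x in r[0]],round(r[1],2)] for r in rows(W)]
for r in q: print(r)
E
```

```text
[[-0.064, -0.019, -0.047], 0.13]
[[-0.125, -0.043, -0.094], 0.26]
[[-0.181, -0.073, -0.14], 0.4]
[[-0.233, -0.108, -0.14], 0.53]
[[-0.28, -0.147, -0.14], 0.66]
[[-0.321, -0.19, -0.14], 0.79]
[[-0.356, -0.236, -0.14], 0.93]
[[-0.385, -0.285, -0.14], 1.06]
[[-0.408, -0.335, -0.14], 1.19]
[[-0.438, -0.378, -0.14], 1.32]
[[-0.464, -0.423, -0.14], 1.46]
[[-0.484, -0.471, -0.14], 1.59]
[[-0.5, -0.521, -0.14], 1.72]
[[-0.51, -0.573, -0.14], 1.85]
[[-0.515, -0.625, -0.14], 1.99]
[[-0.515, -0.677, -0.1], 2.12]
[[-0.51, -0.729, -0.06], 2.25]
[[-0.499, -0.78, -0.02], 2.38]
[[-0.499, -0.78, 0.02], 2.38]
[[-0.499, -0.78, 0.06], 2.38]
```

Call:
move_arm:
  steps:
    - [[-0.055, -0.017, -0.04], 0.13]
    - [[-0.11, -0.04, -0.085], 0.26]
    - [[-0.17, -0.065, -0.13], 0.4]
    - [[-0.225, -0.1, -0.14], 0.53]
    - [[-0.275, -0.14, -0.14], 0.66]
    - [[-0.32, -0.19, -0.14], 0.79]
    - [[-0.356, -0.236, -0.14], 0.93]
    - [[-0.385, -0.285, -0.14], 1.06]
    - [[-0.41, -0.335, -0.14], 1.19]
    - [[-0.438, -0.378, -0.14], 1.32]
    - [[-0.464, -0.423, -0.14], 1.46]
    - [[-0.484, -0.471, -0.14], 1.59]
    - [[-0.5, -0.521, -0.14], 1.72]
    - [[-0.51, -0.573, -0.14], 1.85]
    - [[-0.515, -0.625, -0.14], 1.99]
    - [[-0.515, -0.677, -0.1], 2.12]
    - [[-0.51, -0.729, -0.06], 2.25]
    - [[-0.499, -0.78, -0.02], 2.38]
    - [[-0.499, -0.78, 0.02], 2.38]
    - [[-0.499, -0.78, 0.06], 2.38]
  hand: -1

```text
time_s: 3.65
tool_pos: [0.4115, -0.3104, 0.1694]
tool_rot: [-180.0, -0.1, 21.2]
force: [-0.4, 0.5, -0.1]
grip_width: 0.0871
```

Call:
move_arm:
  steps:
    - [[0.0015, 0, 0.05], 0]
    - [[0.0015, 0, 0.1], 0]
    - [[0.0015, 0, 0.12], 0]
    - [[0.0015, 0, 0.12], 0]

```text
time_s: 4.15
tool_pos: [0.4127, -0.3083, 0.0492]
tool_rot: [-179.9, 0.2, 21.4]
force: [-0.5, -0.0, -0.6]
grip_width: 0.0869
```

Call:
move_arm:
  steps:
    - [[0, 0, 0], 0]
    - [[0, 0, 0], 0]
    - [[0, 0, 0], 0]
    - [[0, 0, 0], 0]
    - [[0, 0, 0], 0]
    - [[0, 0, 0], 0]
  hand: 1
  squeeze: 40

```text
time_s: 4.9
tool_pos: [0.4139, -0.3089, 0.0506]
tool_rot: [-180.0, -0.0, 21.4]
force: [-0.2, 0.2, -1.0]
grip_width: 0.0348
```

Call:
move_arm:
  steps:
    - [[0, 0, 0], 0]
    - [[0, 0, 0], 0]
    - [[0, 0, 0], 0]
    - [[0, 0, 0], 0]

```text
time_s: 5.4
tool_pos: [0.414, -0.3091, 0.0506]
tool_rot: [180.0, -0.0, 21.4]
force: [1.4, -0.4, -1.3]
grip_width: 0.0198
```

```bash
python3 - <<'E'
from plan import *
p=env.get_obs()["tool_pos"]; a0,a1=-36.75,16.6;r0,r1=.5167,.607
W=[(p[0],p[1],p[2]+.06*i,21.4) for i in range(1,5)]
for i in range(1,13):
    s=i/12;a=np.radians(a0+(a1-a0)*s);r=r0+(r1-r0)*s
    W.append((r*np.cos(a),r*np.sin(a),min(.41,.2906+.06*i),21.4-29.13*s))
W+=[(.5817,.1736,z,-7.73) for z in(.36,.31,.28,.28)]
for r in rows(W): print([[round(x,3) for x in r[0]],round(r[1],3)])
E
```

```text
[[0.0, 0.0, -0.06], -0.001]
[[0.0, 0.0, -0.12], -0.001]
[[0.0, 0.0, -0.18], -0.001]
[[0.0, 0.0, -0.24], -0.001]
[[0.038, -0.016, -0.3], 0.042]
[[0.074, -0.036, -0.359], 0.084]
[[0.11, -0.059, -0.359], 0.127]
[[0.144, -0.085, -0.359], 0.169]
[[0.176, -0.114, -0.359], 0.211]
[[0.206, -0.146, -0.359], 0.254]
[[0.234, -0.18, -0.359], 0.296]
[[0.26, -0.217, -0.359], 0.338]
[[0.282, -0.257, -0.359], 0.381]
[[0.302, -0.299, -0.359], 0.423]
[[0.319, -0.343, -0.359], 0.465]
[[0.332, -0.388, -0.359], 0.508]
[[0.332, -0.389, -0.309], 0.508]
[[0.332, -0.389, -0.259], 0.508]
[[0.332, -0.389, -0.229], 0.508]
[[0.332, -0.389, -0.229], 0.508]
```

Call:
move_arm:
  steps:
    - [[0, 0, -0.03], 0]
    - [[0, 0, -0.09], 0]
    - [[0, 0, -0.15], 0]
    - [[0, 0, -0.21], 0]
    - [[0.038, -0.016, -0.27], 0.042]
    - [[0.074, -0.036, -0.32], 0.084]
    - [[0.11, -0.059, -0.36], 0.127]
    - [[0.144, -0.085, -0.36], 0.169]
    - [[0.176, -0.114, -0.36], 0.211]
    - [[0.206, -0.146, -0.36], 0.254]
    - [[0.234, -0.18, -0.36], 0.296]
    - [[0.26, -0.217, -0.36], 0.338]
    - [[0.282, -0.257, -0.36], 0.381]
    - [[0.302, -0.299, -0.36], 0.423]
    - [[0.319, -0.343, -0.36], 0.465]
    - [[0.332, -0.389, -0.36], 0.508]
    - [[0.332, -0.389, -0.31], 0.508]
    - [[0.332, -0.389, -0.26], 0.508]
    - [[0.332, -0.389, -0.23], 0.508]
    - [[0.332, -0.389, -0.23], 0.508]

```text
time_s: 7.9
tool_pos: [0.5788, 0.174, 0.2765]
tool_rot: [179.8, 0.4, -7.7]
force: [-0.4, 0.2, -4.0]
grip_width: 0.0196
```

```bash
python3 - <<'E'
from h import *
o=env.get_obs(); print(o["tool_pos"],o["tool_rot"],o["force"],o["wrist_torque"])
v=np.array([np.cos(np.radians(-7.73)),np.sin(np.radians(-7.73))]);w=np.array([-v[1],v[0]])
print("TCP v,w",o["tool_pos"][:2]@v,o["tool_pos"][:2]@w)
a,d=env.read_camera("scene");b,e=env.read_camera("top")
cv2.imwrite("pics/c2.png",np.hstack([cv2.resize(x[:,:,::-1],(400,400),interpolation=2) for x in(a[140:260,350:470],b[110:220,220:330])]))
for r in env.cut_out("top","bracket")[:3]:
    P,_=cloud("top",e,r["region"]);print(r["conf"],r["uv"],np.percentile(P,[2,50,98],axis=0).round(3).tolist(),
      "v",np.percentile(P[:,:2]@v,[1,50,99]).round(4),"w",np.percentile(P[:,:2]@w,[1,50,99]).round(4))
E
```

```text
[0.57878507 0.17400766 0.27646273] [179.76352922   0.4377448   -7.73305434] [-0.44024868  0.17705223 -4.01733603] [-0.01490282  0.15650576  0.0193632 ]
TCP v,w 0.5501206903985042 0.2502759479614007
0.73 [229.0, 205.4] [[0.5, 0.157, 0.042], [0.546, 0.171, 0.299], [0.66, 0.205, 0.321]] v [0.4613 0.5182 0.6334] w [0.1725 0.2432 0.2918]
0.63 [359.1, 290.7] [[0.279, -0.159, -0.001], [0.367, -0.11, 0.088], [0.448, -0.065, 0.095]] v [0.2939 0.3792 0.4563] w [-0.1218 -0.0598 -0.0036]
```

View pics/c2.png

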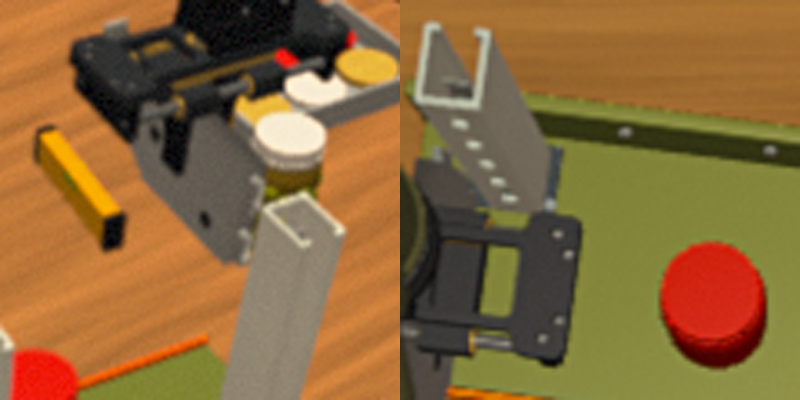

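Call:
move_arm:
  steps:
    - [[0.003, 0, 0.011], 0]
    - [[0.008, 0, 0.011], 0]
    - [[0.014, 0, 0.011], 0]
    - [[0.014, 0, 0.011], 0]
    - [[0.014, 0, 0.011], 0]

```text
time_s: 8.68
tool_pos: [0.5954, 0.1724, 0.2697]
tool_rot: [-180.0, -0.0, -7.8]
force: [0.3, 0.2, -4.7]
grip_width: 0.0197
```

Call:
move_arm:
  steps:
    - [[0.002, 0, 0], 0]
    - [[0.004, 0, 0], 0]
    - [[0.006, 0, 0], 0]
    - [[0.006, 0, 0], 0]
    - [[0.006, 0, 0], 0]

```text
time_s: 9.3
tool_pos: [0.6012, 0.1716, 0.2695]
tool_rot: [-180.0, 0.0, -7.7]
force: [-0.4, -0.1, -4.3]
grip_width: 0.0198
```

Call:
move_arm:
  steps:
    - [[0.002, 0, 0], 0]
    - [[0.003, 0, 0], 0]
    - [[0.003, 0, 0], 0]

```text
time_s: 9.68
tool_pos: [0.6042, 0.1712, 0.2696]
tool_rot: [-180.0, 0.0, -7.7]
force: [-1.0, 0.4, -4.3]
grip_width: 0.0197
```

Call:
move_arm:
  steps:
    - [[0.002, 0, 0], 0]
    - [[0.003, 0, 0], 0]
    - [[0.003, 0, 0], 0]

```text
time_s: 10.05
tool_pos: [0.6055, 0.1712, 0.2698]
tool_rot: [180.0, 0.2, -7.7]
force: [-7.2, 0.0, -1.0]
grip_width: 0.0199
```

Call:
move_arm:
  steps:
    - [[-0.002, 0, 0], 0]
    - [[-0.002, 0, 0.002], 0]
    - [[-0.002, 0, 0.002], 0]

```text
time_s: 10.42
tool_pos: [0.6049, 0.1713, 0.2674]
tool_rot: [-180.0, 0.0, -7.7]
force: [-3.5, 0.4, -3.1]
grip_width: 0.0199
```

Call:
move_arm:
  steps:
    - [[0.001, 0, 0], 0]
    - [[0.002, 0, 0], 0]
    - [[0.002, 0, 0], 0]

```text
time_s: 10.8
tool_pos: [0.6058, 0.1713, 0.2675]
tool_rot: [180.0, 0.2, -7.7]
force: [-7.7, 0.5, -0.4]
grip_width: 0.0194
```

```bash
python3 -c "
from h import *
o=env.get_obs();print(o['tool_pos'],o['force'],o['wrist_torque'])"
```

```text
[0.60578617 0.17130329 0.26752066] [-7.68264158  0.53986323 -0.38130559] [ 0.07909762  1.71525893 -0.01846287]
```

```bash
python3 - <<'E'
from h import *
v=np.array([np.cos(np.radians(-7.73)),np.sin(np.radians(-7.73))]);w=np.array([-v[1],v[0]])
a,d=env.read_camera("scene");b,e=env.read_camera("top")
cv2.imwrite("pics/c3.png",np.hstack([cv2.resize(x[:,:,::-1],(400,400),interpolation=2) for x in(a[180:240,390:450],b[120:200,205:285])]))
P,uv=cloud("scene",d,np.ones_like(d,bool)); A=P[:,:2]@v; B=P[:,:2]@w
m=(abs(B-.25)<.02)&(A>.55)&(A<.70)&(P[:,2]>.2)
# bracket top edge points (|w-.25|<.012, z around .305)
t=m&(abs(B-.2505)<.009)&(P[:,2]>.295)&(P[:,2]<.315)
h,_=np.histogram(A[t],np.arange(.55,.71,.005)); print("scene top edge hist from .55",h)
s=m&(A<.653)&(P[:,2]<.29); print("side w",np.percentile(B[s],[5,50,95]).round(4))
for z in(.285,.27,.25,.235,.22):
    q=m&(abs(P[:,2]-z)<.005); o=np.sort(A[q]); print(z,[x for x in o.round(4)][::max(1,len(o)//25)])
E
```

```text
scene top edge hist from .55 [ 0  0  0  0  0  0  1 11 14 16 15 18 11 13 17 16 13 13 18 15  1 29  2  0
  2  0  0  0  0  1  0]
side w [0.2347 0.2432 0.2452]
0.285 [np.float64(0.5501), np.float64(0.5764), np.float64(0.5853), np.float64(0.587), np.float64(0.5893), np.float64(0.5962), np.float64(0.6018), np.float64(0.609), np.float64(0.6177), np.float64(0.6245), np.float64(0.6311), np.float64(0.6379), np.float64(0.6575), np.float64(0.6588), np.float64(0.6609), np.float64(0.665), np.float64(0.6688), np.float64(0.6715), np.float64(0.6737), np.float64(0.6775), np.float64(0.6806), np.float64(0.6851), np.float64(0.6881), np.float64(0.6905), np.float64(0.6956), np.float64(0.6982)]
0.27 [np.float64(0.5504), np.float64(0.5707), np.float64(0.5768), np.float64(0.5821), np.float64(0.5862), np.float64(0.5878), np.float64(0.5922), np.float64(0.5994), np.float64(0.6037), np.float64(0.6098), np.float64(0.6142), np.float64(0.6211), np.float64(0.6262), np.float64(0.6302), np.float64(0.6349), np.float64(0.6427), np.float64(0.6586), np.float64(0.6648), np.float64(0.6691), np.float64(0.6724), np.float64(0.67
[... 1191 characters left out ...]
p.float64(0.6854), np.float64(0.6887), np.float64(0.6906), np.float64(0.6927), np.float64(0.6984), np.float64(0.6995), np.float64(0.7)]
0.22 [np.float64(0.5505), np.float64(0.5613), np.float64(0.5655), np.float64(0.5779), np.float64(0.5825), np.float64(0.5901), np.float64(0.5956), np.float64(0.6028), np.float64(0.6106), np.float64(0.6162), np.float64(0.6239), np.float64(0.6281), np.float64(0.6379), np.float64(0.6444), np.float64(0.6588), np.float64(0.6632), np.float64(0.6671), np.float64(0.6715), np.float64(0.6745), np.float64(0.6777), np.float64(0.6805), np.float64(0.682), np.float64(0.6842), np.float64(0.6852), np.float64(0.6885), np.float64(0.6914), np.float64(0.6949), np.float64(0.6975)]
```

View pics/c3.png

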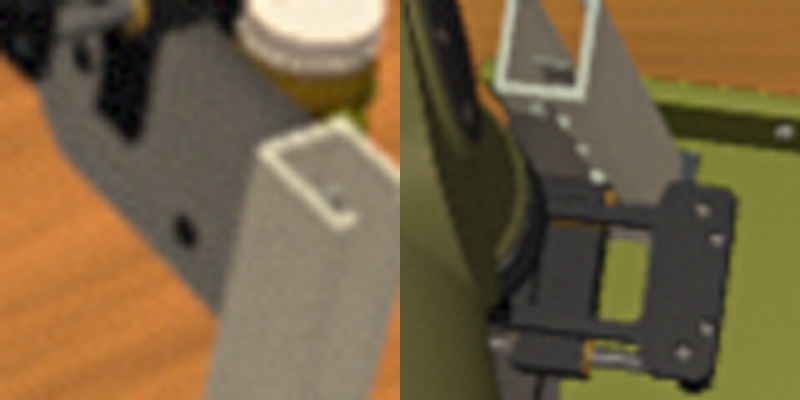

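```bash
python3 - <<'E'
from h import *
v=np.array([np.cos(np.radians(-7.73)),np.sin(np.radians(-7.73))]);w=np.array([-v[1],v[0]])
for n in("scene","top"):
    b,e=env.read_camera(n)
    P,uv=cloud(n,e,np.ones_like(e,bool)); A=P[:,:2]@v; B=P[:,:2]@w; z=P[:,2]
    for nm,m in(("upright side",(A>.665)&(A<.695)&(z>.2)&(z<.3)&(B<.237)&(B>.222)),("bracket side",(A>.595)&(A<.64)&(z>.22)&(z<.295)&(B<.25)&(B>.232)),
      ("bracket top",(A>.595)&(A<.65)&(z>.297)&(z<.314)&(B>.23)&(B<.27)),("upright front",(A>.64)&(A<.668)&(z>.1)&(z<.2)&(B>.236)&(B<.264)),("rim",(A>.65)&(z>.304)&(z<.32)&(B>.225)&(B<.275)&(A<.705))):
        if m.sum()>5: print(n,nm,m.sum(),"w",np.percentile(B[m],[2,25,50,75,98]).round(4),"a",np.percentile(A[m],[2,50,98]).round(4),"z",np.percentile(z[m],[2,50,90,98]).round(4))
E
```

```text
scene upright side 292 w [0.2314 0.2329 0.2334 0.2341 0.2357] a [0.6664 0.6807 0.6946] z [0.2022 0.2533 0.2908 0.2976]
scene bracket side 300 w [0.2412 0.2427 0.2434 0.2441 0.2455] a [0.5963 0.6175 0.6386] z [0.2221 0.2591 0.2868 0.2934]
scene bracket top 189 w [0.2416 0.2438 0.2484 0.2559 0.2628] a [0.5965 0.6225 0.649 ] z [0.298  0.3073 0.3091 0.31  ]
scene rim 150 w [0.2313 0.2341 0.2482 0.266  0.2693] a [0.6567 0.6742 0.7011] z [0.3042 0.3095 0.3116 0.3129]
top upright side 111 w [0.2313 0.2333 0.2336 0.2339 0.2342] a [0.6657 0.6795 0.6942] z [0.2036 0.252  0.2902 0.2981]
top bracket side 17 w [0.2428 0.2432 0.2433 0.2436 0.2442] a [0.6287 0.6363 0.6398] z [0.2535 0.2785 0.2908 0.294 ]
top bracket top 85 w [0.2416 0.2445 0.2488 0.2532 0.2601] a [0.6269 0.6417 0.6493] z [0.2992 0.3049 0.3076 0.3091]
top upright front 37 w [0.2364 0.2392 0.2423 0.2447 0.2515] a [0.6554 0.657  0.6586] z [0.1251 0.1654 0.1897 0.1946]
top rim 115 w [0.2313 0.2341 0.2501 0.2652 0.2673] a [0.6569 0.6747 0.6999] z [0.3041 0.3075 0.3101 0.3118]
```

Call:
move_arm:
  steps:
    - [[-0.005, 0, 0], 0]
    - [[-0.006, 0.002, 0.004], 0]
    - [[-0.006, 0.002, 0.004], 0]
    - [[-0.004, 0.002, 0.004], 0]
    - [[-0.002, 0.002, 0.004], 0]
    - [[-0.001, 0.002, 0.004], 0]
    - [[-0.001, 0.002, 0.004], 0]

```text
time_s: 11.88
tool_pos: [0.6061, 0.1689, 0.2635]
tool_rot: [180.0, -0.0, -7.8]
force: [0.2, -0.9, -4.2]
grip_width: 0.0199
```

Call:
move_arm:
  steps:
    - [[0.001, 0, 0], 0]
    - [[0.002, 0, 0], 0]
    - [[0.002, 0, 0], 0]

```text
time_s: 12.25
tool_pos: [0.608, 0.1686, 0.2636]
tool_rot: [-180.0, -0.0, -7.7]
force: [0.1, 0.4, -5.5]
grip_width: 0.02
```

Past the earlier stop (x 0.6058) with no force, so I'll carry on.

Call:
move_arm:
  steps:
    - [[0.002, 0, 0], 0]
    - [[0.003, 0, 0], 0]
    - [[0.003, 0, 0], 0]

```text
time_s: 12.62
tool_pos: [0.611, 0.1682, 0.2635]
tool_rot: [180.0, -0.0, -7.8]
force: [-0.8, 0.2, -4.1]
grip_width: 0.02
```

Call:
move_arm:
  steps:
    - [[0.002, 0, 0], 0]
    - [[0.003, 0, 0], 0]
    - [[0.003, 0, 0], 0]

```text
time_s: 13.0
tool_pos: [0.6133, 0.1681, 0.2636]
tool_rot: [-180.0, 0.1, -7.7]
force: [-2.5, 0.2, -2.7]
grip_width: 0.0201
```

Call:
move_arm:
  steps:
    - [[0.001, 0, 0], 0]
    - [[0.002, 0, 0], 0]
    - [[0.002, 0, 0], 0]

```text
time_s: 13.38
tool_pos: [0.614, 0.168, 0.2638]
tool_rot: [-180.0, 0.2, -7.7]
force: [-9.2, -0.5, 0.5]
grip_width: 0.0197
```

```bash
cat > g.py <<'E'
from h import *
v=np.array([np.cos(np.radians(-7.73)),np.sin(np.radians(-7.73))]);w=np.array([-v[1],v[0]])
o=env.get_obs();print(o['tool_pos'],o['force'],o['wrist_torque'],"v,w",o['tool_pos'][:2]@v,o['tool_pos'][:2]@w)
for n in("scene","top"):
    b,e=env.read_camera(n)
    P,uv=cloud(n,e,np.ones_like(e,bool)); A=P[:,:2]@v; B=P[:,:2]@w; z=P[:,2]
    for nm,m in(("bracket side",(A>.595)&(A<.645)&(z>.2)&(z<.285)&(B<.25)&(B>.232)),
      ("bracket top",(A>.605)&(A<.66)&(z>.285)&(z<.3085)&(B>.243)&(B<.258)),("rim",(A>.658)&(z>.304)&(z<.32)&(B>.225)&(B<.275)&(A<.705))):
        if m.sum()>5: print(n,nm,m.sum(),"w",np.percentile(B[m],[2,50,98]).round(4),"a",np.percentile(A[m],[2,50,90,98,100]).round(4),"z",np.percentile(z[m],[2,50,90,98]).round(4))
E
python3 g.py
```

```text
[0.6139878  0.16804824 0.26382431] [-9.18266065 -0.54422647  0.53511975] [-0.05458557  1.83679614 -0.06662247] v,w 0.585805105336629 0.24910563092583085
scene bracket side 326 w [0.2355 0.2412 0.2434] a [0.5955 0.619  0.6399 0.644  0.6449] z [0.2171 0.2526 0.2792 0.2834]
scene bracket top 97 w [0.2435 0.2507 0.2575] a [0.6055 0.6328 0.658  0.6591 0.6595] z [0.2933 0.3039 0.3057 0.3072]
scene rim 124 w [0.2319 0.2501 0.2694] a [0.6582 0.6796 0.6997 0.7017 0.7023] z [0.3042 0.3093 0.3116 0.313 ]
top bracket top 57 w [0.2433 0.2482 0.2564] a [0.6373 0.6515 0.6582 0.6599 0.66  ] z [0.2989 0.3012 0.306  0.3074]
top rim 98 w [0.2314 0.2508 0.2676] a [0.6582 0.6794 0.698  0.7007 0.7011] z [0.3045 0.3076 0.3101 0.3108]
```

Call:
move_arm:
  steps:
    - [[-0.002, 0, 0.001], 0]
    - [[-0.002, 0, 0.003], 0]
    - [[-0.002, 0, 0.005], 0]
    - [[-0.002, 0, 0.005], 0]

```text
time_s: 13.98
tool_pos: [0.6135, 0.1682, 0.2581]
tool_rot: [-180.0, 0.1, -7.7]
force: [-4.2, 0.2, -2.5]
grip_width: 0.0198
```

Call:
move_arm:
  steps:
    - [[0, 0, 0.001], 0]
    - [[0, 0, 0.002], 0]
    - [[0, 0, 0.003], 0]
    - [[0, 0, 0.003], 0]

```text
time_s: 14.48
tool_pos: [0.6136, 0.1682, 0.2567]
tool_rot: [-179.9, 0.0, -7.7]
force: [-7.8, 0.6, 2.4]
grip_width: 0.02
```

Call:
move_arm:
  steps:
    - [[-0.001, 0, 0], 0]
    - [[-0.002, 0, 0], 0]
    - [[-0.003, 0, 0], 0]
    - [[-0.003, 0, 0], 0]

```text
time_s: 14.98
tool_pos: [0.6114, 0.1676, 0.255]
tool_rot: [180.0, -0.1, -7.8]
force: [1.3, 0.6, -4.0]
grip_width: 0.0197
```

Call:
move_arm:
  steps:
    - [[-0.001, 0, 0], 0]
    - [[-0.002, 0, 0], 0]
    - [[-0.002, 0, 0], 0]

```text
time_s: 15.35
tool_pos: [0.6105, 0.1677, 0.255]
tool_rot: [180.0, -0.2, -7.8]
force: [6.4, -0.2, -8.0]
grip_width: 0.02
```

Pulling back meets +6 N, so the hooks are engaged behind the sheet. Now I'll ease forward and let it down onto the catch.

Call:
move_arm:
  steps:
    - [[0.002, 0, 0], 0]
    - [[0.002, 0, 0.001], 0]
    - [[0.002, 0, 0.002], 0]
    - [[0.002, 0, 0.002], 0]

```text
time_s: 15.85
tool_pos: [0.6113, 0.1681, 0.2544]
tool_rot: [-180.0, -0.1, -7.8]
force: [1.2, -1.2, -0.8]
grip_width: 0.02
```

Call:
move_arm:
  steps:
    - [[0, 0, 0.0005], 0]
    - [[0, 0, 0.0005], 0]
    - [[0, 0, 0.0005], 0]
    - [[0, 0, 0.0005], 0]
    - [[0, 0, 0.0005], 0]
    - [[0, 0, 0.0005], 0]
  hand: -0.2

```text
time_s: 16.6
tool_pos: [0.6109, 0.1683, 0.2531]
tool_rot: [-180.0, -0.0, -7.7]
force: [0.1, 0.6, 0.0]
grip_width: 0.052
```

```bash
python3 g.py; python3 - <<'E'
from h import *
a,d=env.read_camera("scene");b,e=env.read_camera("top")
cv2.imwrite("pics/c4.png",np.hstack([cv2.resize(x[:,:,::-1],(400,400),interpolation=2) for x in(a[150:250,360:460],b[120:220,205:305])]))
E
```

```text
[0.6108646  0.16830988 0.25308151] [0.09870593 0.64713887 0.03840964] [-0.02949498  0.13017578  0.02554917] v,w 0.5826750922092936 0.24894480759995385
scene bracket side 352 w [0.2388 0.2407 0.2427] a [0.5965 0.6206 0.6401 0.644  0.6447] z [0.2059 0.2469 0.2766 0.283 ]
scene bracket top 81 w [0.2437 0.2516 0.2571] a [0.6065 0.629  0.6588 0.6595 0.6598] z [0.2914 0.2943 0.3036 0.3069]
scene rim 134 w [0.2324 0.2489 0.269 ] a [0.6584 0.6783 0.7    0.7016 0.7024] z [0.3043 0.309  0.3118 0.3127]
top bracket side 82 w [0.24   0.2407 0.2414] a [0.5962 0.6152 0.6413 0.644  0.6449] z [0.2309 0.2559 0.2761 0.2843]
top bracket top 83 w [0.2432 0.2487 0.2575] a [0.6317 0.6502 0.6575 0.6596 0.6598] z [0.2876 0.293  0.3058 0.3082]
top rim 100 w [0.2314 0.2566 0.2673] a [0.6581 0.6782 0.6983 0.6996 0.6999] z [0.3045 0.3077 0.3099 0.3109]
```

View pics/c4.png

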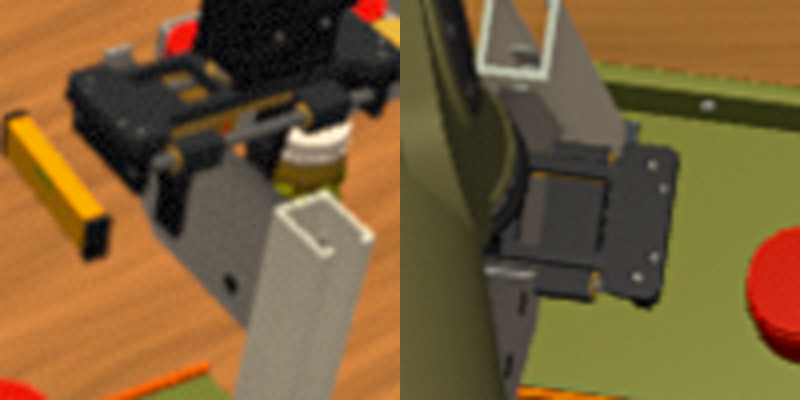

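Call:
move_arm:
  steps:
    - [[0, 0, -0.03], 0]
    - [[0, 0, -0.08], 0]
    - [[0, 0, -0.09], 0]
    - [[0.02, 0, -0.09], 0]
    - [[0.045, 0, -0.09], 0]
    - [[0.054, 0, -0.09], 0]
    - [[0.054, 0, -0.08], 0]
    - [[0.054, 0, -0.065], 0]
    - [[0.054, 0, -0.058], 0]
    - [[0.054, 0, -0.058], 0]

```text
time_s: 18.05
tool_pos: [0.6635, 0.1614, 0.3102]
tool_rot: [180.0, 0.1, -7.7]
force: [-0.3, 0.5, 0.4]
grip_width: 0.0522
```

Call:
move_arm:
  steps:
    - [[0, 0, 0], 0]
    - [[0, 0, 0], 0]
    - [[0, 0, 0], 0]
    - [[0, 0, 0], 0]
    - [[0, 0, 0], 0]
    - [[0, 0, 0], 0]
    - [[0, 0, 0], 0]
  hand: 1

```text
time_s: 18.92
tool_pos: [0.6644, 0.161, 0.3111]
tool_rot: [-180.0, -0.0, -7.7]
force: [-0.3, -1.1, -0.5]
grip_width: 0.001
```

Call:
move_arm:
  steps:
    - [[0, 0, 0.003], 0]
    - [[0, 0, 0.006], 0]
    - [[0, 0, 0.008], 0]
    - [[0, 0, 0.01], 0]
    - [[0, 0, 0.01], 0]

```text
time_s: 19.55
tool_pos: [0.6645, 0.161, 0.3017]
tool_rot: [-180.0, -0.0, -7.7]
force: [-1.3, 0.4, 3.3]
grip_width: 0.0005
```

Call:
move_arm:
  steps:
    - [[0, 0, 0.001], 0]
    - [[0, 0, 0.002], 0]
    - [[0, 0, 0.002], 0]

```text
time_s: 19.92
tool_pos: [0.6647, 0.1611, 0.3014]
tool_rot: [-179.9, -0.1, -7.7]
force: [-2.2, 0.9, 9.5]
grip_width: 0.0005
```

Call:
move_arm:
  steps:
    - [[0, 0, 0.0005], 0]
    - [[0, 0, 0.001], 0]
    - [[0, 0, 0.001], 0]

```text
time_s: 20.3
tool_pos: [0.6648, 0.1612, 0.301]
tool_rot: [-179.9, -0.2, -7.7]
force: [-2.3, 0.2, 10.7]
grip_width: 0.0004
```

Call:
move_arm:
  steps:
    - [[0, 0, 0.0005], 0]
    - [[0, 0, 0.001], 0]
    - [[0, 0, 0.001], 0]

```text
time_s: 20.68
tool_pos: [0.6649, 0.1613, 0.3002]
tool_rot: [-179.9, -0.2, -7.7]
force: [-2.6, 0.7, 12.1]
grip_width: 0.0004
```

It's moving down under about 12 N, as expected.

Call:
move_arm:
  steps:
    - [[0, 0, 0.0005], 0]
    - [[0, 0, 0.001], 0]
    - [[0, 0, 0.0015], 0]
    - [[0, 0, 0.0015], 0]

```text
time_s: 21.18
tool_pos: [0.6649, 0.1614, 0.2989]
tool_rot: [-179.8, -0.2, -7.7]
force: [-2.5, 0.8, 12.1]
grip_width: 0.0007
```

Call:
move_arm:
  steps:
    - [[0, 0, 0.0005], 0]
    - [[0, 0, 0.001], 0]
    - [[0, 0, 0.0015], 0]
    - [[0, 0, 0.0015], 0]

```text
time_s: 21.68
tool_pos: [0.6646, 0.161, 0.2937]
tool_rot: [180.0, -0.0, -7.7]
force: [1.8, -0.4, 1.8]
grip_width: 0.0005
```

Call:
move_arm:
  steps:
    - [[0, 0, 0.001], 0]
    - [[0, 0, 0.002], 0]
    - [[0, 0, 0.002], 0]

```text
time_s: 22.05
tool_pos: [0.6646, 0.1609, 0.2924]
tool_rot: [-180.0, -0.0, -7.7]
force: [0.0, -0.0, 3.8]
grip_width: 0.0003
```

Call:
move_arm:
  steps:
    - [[0, 0, 0.001], 0]
    - [[0, 0, 0.002], 0]
    - [[0, 0, 0.002], 0]

```text
time_s: 22.42
tool_pos: [0.6646, 0.1609, 0.2902]
tool_rot: [-180.0, -0.0, -7.7]
force: [1.3, -1.1, 4.7]
grip_width: 0.0004
```

Call:
move_arm:
  steps:
    - [[0, 0, 0.001], 0]
    - [[0, 0, 0.002], 0]
    - [[0, 0, 0.002], 0]

```text
time_s: 22.8
tool_pos: [0.6648, 0.161, 0.2895]
tool_rot: [-179.9, -0.1, -7.7]
force: [-0.4, -0.8, 9.6]
grip_width: 0.0005
```

Call:
move_arm:
  steps:
    - [[0, 0, 0.0005], 0]
    - [[0, 0, 0.001], 0]
    - [[0, 0, 0.001], 0]

```text
time_s: 23.18
tool_pos: [0.6649, 0.161, 0.2895]
tool_rot: [-179.9, -0.2, -7.7]
force: [0.2, -0.8, 11.0]
grip_width: 0.0004
```

Call:
move_arm:
  steps:
    - [[0, 0, 0.0005], 0]
    - [[0, 0, 0.001], 0]
    - [[0, 0, 0.0015], 0]
    - [[0, 0, 0.0015], 0]
    - [[0, 0, 0.0015], 0]

```text
time_s: 23.8
tool_pos: [0.6651, 0.161, 0.2894]
tool_rot: [-179.9, -0.2, -7.7]
force: [-1.6, -0.5, 15.6]
grip_width: 0.0002
```

Call:
move_arm:
  steps:
    - [[0, 0, -0.01], 0]
    - [[0, 0, -0.05], 0]
    - [[0, 0, -0.1], 0]
    - [[-0.06, 0, -0.12], 0]
    - [[-0.12, 0, -0.12], 0]
    - [[-0.16, 0, -0.12], 0]
    - [[-0.16, 0, -0.12], 0]

```text
time_s: 24.68
tool_pos: [0.5031, 0.1839, 0.4054]
tool_rot: [-179.9, 0.1, -7.5]
force: [0.1, -1.0, 0.5]
grip_width: 0.0005
```

```bash
cat >> g.py <<'E'
    for nm,W in(("empty-post bracket",.2507),("fitted",None)):
        if W is None: W=-.0032
        m=(A>.56)&(A<.65)&(abs(B-W)<.008)&(z>.27)&(z<.31)
        if m.sum(): c=np.polyfit(A[m],z[m],1); print(n,nm,m.sum(),"top z",np.percentile(z[m],[10,50,90]).round(4),"slope deg",np.degrees(c[0]).round(2))
E
python3 g.py; python3 - <<'E'
from h import *
a,d=env.read_camera("scene");b,e=env.read_camera("top")
cv2.imwrite("pics/c5.png",np.hstack([cv2.resize(x[:,:,::-1],(400,400),interpolation=2) for x in(a[160:300,310:450],b[110:260,220:370])]))
E
```

```text
[0.50307767 0.18386964 0.40543887] [ 0.05366273 -0.97404218  0.49792849] [-0.05632775  0.16248251  0.0144847 ] v,w 0.4737747656563293 0.2498652855261713
scene bracket side 407 w [0.2388 0.241  0.2492] a [0.5955 0.6204 0.6399 0.6439 0.645 ] z [0.2022 0.2479 0.2812 0.2833]
scene bracket top 16 w [0.2442 0.2531 0.257 ] a [0.6564 0.6586 0.6596 0.6596 0.6596] z [0.2909 0.3029 0.3068 0.3072]
scene rim 132 w [0.2324 0.2504 0.2692] a [0.6586 0.6785 0.6995 0.7013 0.7032] z [0.3043 0.3091 0.3112 0.3122]
scene empty-post bracket 132 top z [0.2793 0.2812 0.283 ] slope deg 1.66
scene fitted 161 top z [0.2834 0.2853 0.2868] slope deg 0.43
top bracket side 270 w [0.2399 0.2409 0.2495] a [0.5963 0.6202 0.6398 0.6441 0.6449] z [0.2039 0.2683 0.2804 0.2819]
top bracket top 23 w [0.2438 0.2514 0.2576] a [0.6472 0.6573 0.6592 0.6596 0.6597] z [0.285  0.3028 0.3075 0.3081]
top rim 98 w [0.2314 0.2568 0.2676] a [0.6585 0.6791 0.6982 0.7002 0.7009] z [0.3043 0.3078 0.3105 0.3117]
top empty-post bracket 332 top z [0.2762 0.2789 0.2813] slope deg 0.99
top fitted 334 top z [0.2803 0.2825 0.285 ] slope deg 0.23
```

View pics/c5.png

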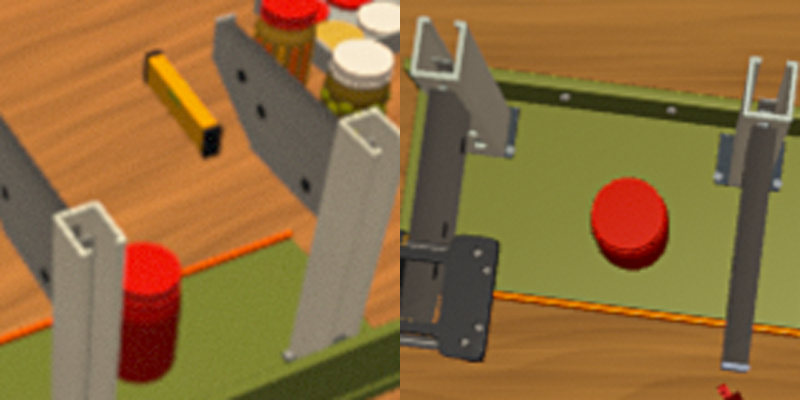

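```bash
python3 -c "
from h import *
print(env.sign_off(), env.get_obs()['time_s'])"
```

```text
the job is handed in; nothing more can be done
the job is handed in; nothing more can be done
```

The loose grey bracket now hangs in the top two slots of the empty upright. It was pressed home and released, and I handed the job in at about 25 s.

**What I did**
- **Finding the slots:** the first probes, about 4 mm too high and 2 mm to one side, stopped short at about 8 N. I re-measured bracket against upright in both cameras, corrected both offsets, and the claws went through with the root face flat on the upright.
- **Hanging:** I let it down about 9 mm. A gentle pull back met 6 N, so the hooks held, and it then rested on the catch. I let go there.
- **Pressing:** with closed fingertips over the root it moved down under about 12 N, then gave way suddenly. It came to a hard stop 12.3 mm below where I started to press. The highest force reading while pressing was 15.6 N.

**Last checks**
- **Position:** the cameras put its top edge about 4 mm below the fitted bracket's. The empty upright measured roughly 2.5 mm low, so the two differ by about 1.5 mm. Some of that is the arm drooping, as below.
- **Tilt:** it droops about 1° more than the fitted bracket, which I put down to play in the claws.
- **Catch:** I had no direct reading of the catch. That it locked rests on the sudden drop and the hard stop; I did not tug upward to test it.
- **Surroundings:** the arm is clear of everything. I moved none of the jars, tools or the red look-alike, though the final picture covers only the stand area.

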